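Return a tyre-tread sample to its counter display tray

TASK

Lift the tyre-tread sample by its orange handle up and off the two-pronged display stand, and lower it upright into the recess of the empty blue display tray, where two stiff yellow lifters hold it proud of the rim. Let go of it there while it still stands proud, then press it down with closed fingers until it is flush with the tray's rim at both ends, and take the hand away. Leave the bottle, the green wrench and the pen pot where they are.

Things in the scene. Friction and masses are not known exactly. Their poses are not given: they have to be found in the camera images.
- sample: Tyre-tread sample: black rubber block 70 (x) x 160 (y) x 22 mm (z), 0.25 to 0.6 kg. Origin: centre of its underside; z up, y along it. Orange handle bar 10 x 100 x 10 mm along y, its centre 64 mm above the origin, on two 8 mm legs at y = +-46 mm; the top face is free to press at |y| 50 to 80 mm. Starts hanging level on the stand, underside 60 mm above the table. It fits the tray either way round.
- sample_grip (a point): Middle of the orange handle bar, where it can be pinched across its 10 mm width (along the sample's x) between the two prongs.
- sample_end_a (a point): Point on the block's top face, 75 mm along +y from its middle (5 mm from the end).
- sample_end_b (a point): Point on the block's top face, 75 mm along -y from its middle (5 mm from the end).
- stand: Fixed stand: base plate, two bent 6 mm rods. Origin on the table below the hanging bar's middle. The rods rise at x = +88 mm, y = +-30 mm, run to -x as prongs (128 mm axis height) over the block, dip to 116 mm under the bar (x +-13 mm) and end in tips at x = -21 mm, 126 mm. The bar clears the tips when raised 12 mm; the block meets the prongs at 30 mm: raise 20 mm, then draw 75 mm along -x.
- tray: Empty display tray, fixed: blue block 110 (x) x 200 (y) x 30 mm (z), origin under its centre. Recess 74 x 164 mm, 22 mm deep, long side along y, 2 mm play all round the sample, mouth chamfered 3 mm.
- tray_mouth (a point): Centre of the recess's mouth, level with the tray's rim (30 mm above the table).
- lifter_a (a joint): Yellow lifter pad 50 x 26 mm in the recess at tray y = +58 mm. Value: how far it is pushed down (m): 0 is up, its top 10 mm above the recess floor; 0.010 is level with the floor. Stiff friction, about 7 N, no spring: it stays where left; starts 0 to 3 mm down. The sample's weight alone does not sink it.
- lifter_b (a joint): The same lifter pad at tray y = -58 mm. Pressing on one end of the sample sinks mainly that end's lifter.
- full_tray: Bystander, fixed: the same blue tray, already filled with a flush tread sample with a white handle, whose bar is 72 mm above the table (77 mm to its top). Origin under its centre.
- bottle: Bystander: loose clear water bottle with a blue cap and label, 64 mm diameter, 190 mm high; origin under its centre.
- wrench: Bystander: loose green wrench 170 mm long, lying flat; origin under it, its length along its x.
- pen_pot: Bystander: loose black pot with pens, 76 mm diameter, 90 mm high (140 mm with the pens); origin under its centre.

How it is judged:
On the way, in this order (a step that is already met when the one before it is completed fails the run):
1. the sample is off the prongs: over 70 mm from the stand's middle, in the air (underside over 50 mm up) and not touching the stand (height (world z) of sample above 0.05 m and horizontal distance between sample and stand above 0.07 m and contact force between sample and stand below 0.1 N), for 0.1 s.
2. the sample rests in the recess of the empty tray, let go, with both ends 4 to 13 mm proud of the rim (horizontal distance between sample and tray_mouth below 0.006 m and angle between the y axis of sample and the y axis of tray, either way round below 0.08 rad and angle between sample's own z axis and vertical below 0.15 rad and contact force between sample and the fingers below 0.1 N and linear speed of sample below 0.02 m/s and z of sample_end_a in the frame of tray_mouth between 0.004 and 0.013 m and z of sample_end_b in the frame of tray_mouth between 0.004 and 0.013 m), for 0.2 s.
At the end, for the whole second after the job is handed in: The sample lies upright in the recess of the tray that was empty (centre within 6 mm, long sides parallel within 0.08 rad), both ends of its top face no more than 2.5 mm above (or 4 mm below) the rim, at rest and touched by nothing of the hand (horizontal distance between sample and tray_mouth below 0.006 m and angle between the y axis of sample and the y axis of tray, either way round below 0.08 rad and angle between sample's own z axis and vertical below 0.15 rad and contact force between sample and the fingers below 0.1 N and linear speed of sample below 0.02 m/s and z of sample_end_a in the frame of tray_mouth between -0.004 and 0.0025 m and z of sample_end_b in the frame of tray_mouth between -0.004 and 0.0025 m).
It fails at once if the bottle is moved more than 25 mm (distance of bottle from where it was at the start of the episode above 0.025 m).
It fails at once if the wrench is moved more than 25 mm (distance of wrench from where it was at the start of the episode above 0.025 m).
It fails at once if the pen pot is moved more than 25 mm (distance of pen_pot from where it was at the start of the episode above 0.025 m).
It also fails if it takes over 64 s, if anything falls off the work surface, if the arm or the gripper's body presses on something with over 40 N, if the wrist force passes 120 N, or if a joint passes its speed limit or range.

ROBOT

A 7-joint arm with a two-finger parallel gripper is mounted at the origin on the work surface. World frame = base frame: x ahead of the robot, y to its left, z up, the work surface at z = 0. Lengths are in m, angles in rad, forces in N, time in s.
With the tool pointing down it reaches from about 0.4 to 0.85 m from the base axis. Payload 10.4 kg.
Tool frame: the origin (TCP) lies between the finger pads; the fingertips stand manip.tip_extent ahead of it and the grasp point (between the pads) lies 6 mm ahead of it (manip.tip_extent is the distance from the TCP to the fingertips, in m); z points along the fingers, y is the line along which they close (so a half turn about z gives the same grasp; the last joint's range is limited). The gripper opens to 85 mm and grips with 20 to 120 N. Pads are 22 mm wide; open, the fingers measure 114 mm over their backs; the gripper's body (76 mm by 85 mm) begins 54 mm behind the grasp point. The pads swing forward as they close: fully open they stand 13 mm farther back than shut.
Start: joints at [-1.327, 0.332, -0.065, 1.46, 0.022, 1.35, -0.088], TCP at [0.165, 0.603, 0.256] pointing down, gripper open.
Joint ranges: [-2.6, 2.6], [-0.5, 2.12], [-1.47, 1.34], [0.16, 2.42], [-1.27, 4.41], [0.06, 2.06], [-2.6, 2.6]. Speed limits (rad/s): [2.22, 2.22, 2.79, 2.79, 3.14, 3.14, 3.14].

INTERFACE

Orientations are given as a unit quaternion [x, y, z, w].
In Python, from workcell import get_obs, optics, workorder, manip gives the robot as it stands.
- The arm moves only by the tool jog_arm, never from a script. Its argument "increments" is a list of rows, each a list of 7 numbers: the shift along the tool's x, y, z in m, then the turn, a rotation vector about the tool's x, y, z in rad, then the opening, from -1 (shut) to 1 (fully open). A call has 1 to 5 rows; each row is the pose to reach, as a shift and turn from the pose commanded when the call began, along the tool's axes at that moment; what a row does not reach only later rows make up. A row lasts 1/12 s, in which the tool goes at most 41.7 mm and 7.16 degrees, less where a joint would pass 70% of its speed; a pose out of reach is approached as far as the arm can. A call with a gripper value outside its range is refused whole. The fingers move at their own pace and stop on an object; "grip_force" is the grip in N (left out, the last holds). Time passes only in rows, so rows that repeat a pose let the fingers close. It gives the time, the measured TCP pose, the force, the opening and the grip force at its end, in the units of the state.
- get_obs(): the state, without advancing time (a new reading comes with each control period).
- optics.camera(name): name is "scene" or "top" or "wrist"; returns a dict with "color" (480x640x3 uint8, red, green, blue), "depth" (480x640 float32, m along the optical axis (not along the pixel's ray), 0 where there is no reading), "K" (3x3 intrinsics, pixels), "R" (3x3) and "t" (3): a world point X has camera coordinates R X + t. Camera axes: x right, y down, z forward; pixel columns grow to the right and rows downward; lengths in m; the calibration is good to about 2 mm. A picture is of the moment at which its call begins.
- workorder.hand_in(): hands the job in; it is judged then, once.
The state is a dict: "clock": time; "joint_pos": joint angles; "joint_velocities": joint speeds; "tau": joint torques, N m; "position": TCP position; "ee_rot": TCP orientation; "ft_force": force on the tool from outside, world axes, zero at the start; "torque": the same for the moment, N m; "grip_width": opening from 0.0 (shut) to 1.0 (fully open); "grasp_force": force on a finger pad.
Only numpy, scipy, OpenCV 4.12 (cv2) and the standard library are available. Lean on these libraries where they do the work, as an engineer would, in place of code of your own. Each camera call takes 0.05 s, during which the arm holds its last target. There are 200 camera calls.

## Working session

There is one attempt and no reset: what is moved stays moved. The work goes in short steps, Python scripts to look and compute and a tool call to move; the robot and the scene stay as the last step left them, time stands still between calls to the robot, and variables do not carry over. Pictures are saved under pics/ and viewed, at most 10 in all, crops included, and the job is handed in when it is done.

Besides the shell and the picture viewer there is one more tool, called after "Call:" by a JSON object that holds its "op" and its "data". jog_arm: Moves the arm, as the interface text tells. Its arguments: {"type":"object","properties":{"increments":{"type":"array"},"grip_force":{"type":"number"}},"required":["increments"]}

```bash
ls; mkdir -p pics; python3 - <<'E'
from workcell import get_obs, optics, workorder, manip
import cv2,numpy as np
o=get_obs();print({k:np.round(v,3) for k,v in o.items()});print(manip.tip_extent)
for n in["scene","top"]:
    c=optics.camera(n);np.savez(f"{n}.npz",**c);cv2.imwrite(f"pics/{n}1.png",c["color"][...,::-1]);print(n,c["K"],c["R"],c["t"])
E
```

```text
pics
{'clock': np.float64(0.0), 'joint_pos': array([-1.327,  0.333, -0.065,  1.461,  0.022,  1.35 , -0.088]), 'joint_velocities': array([-0.001,  0.001,  0.001,  0.001, -0.002,  0.001, -0.001]), 'tau': array([-0.0000e+00, -6.2547e+01,  4.9000e-02, -3.9159e+01,  1.6000e-02,
        1.0000e-02, -0.0000e+00]), 'position': array([0.165, 0.603, 0.255]), 'ee_rot': array([ 0.133,  0.991, -0.001, -0.   ]), 'ft_force': array([-0.172,  0.121,  1.05 ]), 'torque': array([-0.003,  0.056, -0.027]), 'grasp_force': np.float64(0.0), 'grip_width': np.float64(1.0)}
0.025
scene [[507.43644728   0.         321.17247789]
 [  0.         507.43644728 234.519265  ]
 [  0.           0.           1.        ]] [[ 0.30605957  0.95201149 -0.00128738]
 [ 0.80692055 -0.26013178 -0.53029302]
 [-0.50517994  0.16126244 -0.84781346]] [-0.08943004 -0.42752311  1.61304301]
top [[478.5765025    0.         319.61782064]
 [  0.         478.5765025  239.7045921 ]
 [  0.           0.           1.        ]] [[ 0.01356489 -0.99962393  0.02383254]
 [-0.99124545 -0.01657413 -0.13098763]
 [ 0.13133338 -0.02184707 -0.9910975 ]] [-0.11012957  0.57872113  1.12619948]
```

View pics/top1.png

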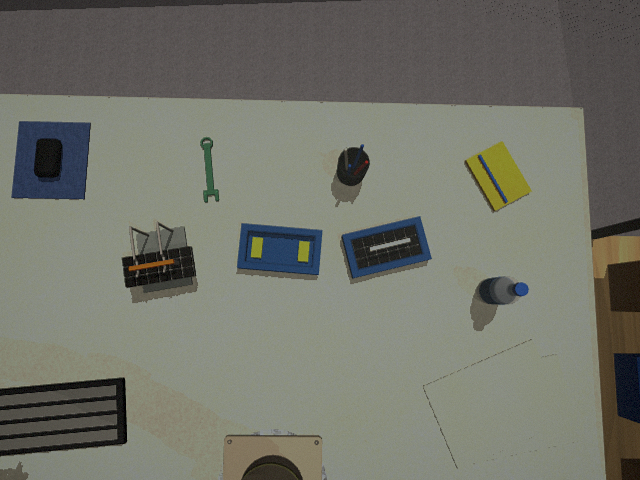

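View pics/scene1.png

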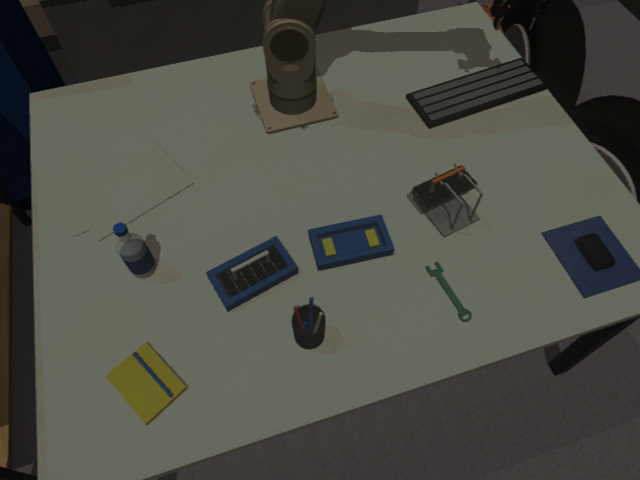

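The top view shows the sample with its orange handle at about (152,265), its prongs coming from above (world +x). The empty tray is at (280,249), the full tray at (386,246), the wrench at (209,170), the pot at (352,165) and the bottle at (500,290). The scene view agrees: handle at (449,174), empty tray at (350,243).

```bash
cat > h.py <<'E'
import numpy as np, cv2
def ray(c,px,z):
    px=np.atleast_2d(np.asarray(px,float))
    d=(np.linalg.inv(c["K"])@np.c_[px,np.ones(len(px))].T); d=c["R"].T@d
    o=-c["R"].T@c["t"]; s=(z-o[2])/d[2]
    return (o[:,None]+d*s).T
def mask(c,lo,hi,box=None):
    h=cv2.cvtColor(c["color"],cv2.COLOR_RGB2HSV); m=cv2.inRange(h,lo,hi)
    if box:
        k=np.zeros_like(m);x0,y0,x1,y1=box;k[y0:y1,x0:x1]=1;m=m*k
    return m
def rect(m,c,z):
    n,l,s,_=cv2.connectedComponentsWithStats(m);i=1+np.argmax(s[1:,4])
    p=np.argwhere(l==i)[:,::-1]; w=ray(c,p,z)[:,:2]
    r=cv2.minAreaRect((w*1000).astype(np.float32))
    b=cv2.boxPoints(r); e=[b[1]-b[0],b[2]-b[1]]; e=max(e,key=np.linalg.norm)
    a=np.arctan2(e[1],e[0]); a=(a)%np.pi
    return np.round(r[0],1),np.round(r[1],1),round(float(a),4),np.round(w.mean(0)*1000,1),len(p)
E
python3 - <<'E'
from h import *
T=dict(np.load("top.npz"));S=dict(np.load("scene.npz"))
for n,c,ob,tb,fb in(("top",T,(110,245,200,290),(230,215,330,280),(335,205,440,285)),("scene",S,(400,150,480,200),(300,205,400,275),(200,230,300,310))):
    print(n,"bar",rect(mask(c,(5,120,80),(20,255,255),ob),c,.129))
    for b in(tb,fb):
        print("tray",rect(mask(c,(100,120,40),(125,255,255),b),c,.03))
    m=mask(c,(22,120,80),(35,255,255),tb);k,l,s,ce=cv2.connectedComponentsWithStats(m)
    for i in range(1,k):
        if s[i,4]>40: w=ray(c,ce[i],.017)[0];print("lifter",np.round(w*1000,1),s[i])
    # depth at bar
    m=mask(c,(5,120,80),(20,255,255),ob);p=np.argwhere(m)
    d=c["depth"][m>0];uv=p[:,::-1];cam=(np.linalg.inv(c["K"])@np.c_[uv,np.ones(len(uv))].T)*d;W=(c["R"].T@(cam-c["t"][:,None])).T
    print("depth bar",np.round(np.median(W,0)*1000,1))
    print("wrench",rect(mask(c,(60,60,30),(90,255,255)),c,.005))
E
```

```text
top bar (array([507.2, 273.1]), array([10.1, 98. ]), 1.7598, array([507.1, 273.7]), 205)
tray (array([557.5,  -4. ]), array([198.1, 109. ]), 1.501, array([555.9,  -4.3]), 2936)
tray (array([ 567.3, -266.1]), array([108.3, 199. ]), 1.8229, array([ 565.5, -265.9]), 1542)
lifter [562.2  53.7  17. ] [251 237  12  21 211]
lifter [554.7 -61.7  17. ] [298 241  12  21 213]
depth bar [507.7 273.1 128.8]
wrench (array([763. , 180.9]), array([167.7,  35.9]), 0.0971, array([756.6, 182.2]), 465)
scene bar (array([509.9, 269.8]), array([ 9.5, 96.1]), 1.7498, array([510.1, 270.1]), 104)
tray (array([561.4,  -8.5]), array([197. , 107.4]), 1.5029, array([564.7, -12.3]), 1896)
tray (array([ 570.7, -270.2]), array([107.6, 197.2]), 1.8184, array([ 572.1, -272.6]), 1211)
lifter [565.7  49.7  17. ] [365 229  14  17 154]
lifter [557.6 -65.7  17. ] [322 238  14  18 161]
depth bar [509.7 270.2 128.4]
wrench (array([763.5, 180.1]), array([166.3,  35. ]), 0.1354, array([762.6, 178.9]), 410)
```

Call:
{"op": "jog_arm", "data": {"increments": [[-0.02, -0.011, 0, 0, 0, 0, 1], [-0.05, -0.028, 0, 0, 0, 0, 1], [-0.083, -0.046, 0, 0, 0, 0, 1], [-0.116, -0.064, 0, 0, 0, 0, 1], [-0.15, -0.082, 0, 0, 0, 0, 1]], "grip_force": 60}}

```text
clock: 0.52
position: [0.2886, 0.4828, 0.256]
ee_rot: [0.133, 0.991, -0.0, -0.0]
ft_force: [0.1, 0.7, -0.3]
grip_width: 0.999
grasp_force: 0.0
```

Call:
{"op": "jog_arm", "data": {"increments": [[-0.033, -0.018, 0, 0, 0, 0.1, 1], [-0.066, -0.036, 0, 0, 0, 0.2, 1], [-0.1, -0.054, 0, 0, 0, 0.3, 1], [-0.133, -0.072, 0, 0, 0, 0.4, 1], [-0.166, -0.09, 0, 0, 0, 0.5, 1]]}}

```text
clock: 0.93
position: [0.4252, 0.352, 0.2562]
ee_rot: [0.376, 0.926, -0.0, -0.0]
ft_force: [0.8, -0.3, -0.7]
grip_width: 0.999
grasp_force: 0.0
```

```bash
cat > go.py <<'E'
import sys,numpy as np
from scipy.spatial.transform import Rotation as Ro
from workcell import get_obs
# usage: go.py x y z yaw_of_tool_y [..]: prints needed shift in tool axes and turn
def need(p,yaw):
    o=get_obs();R=Ro.from_quat(o["ee_rot"])
    yv=np.array([np.cos(yaw),np.sin(yaw),0]);z=np.array([0,0,-1.]);x=np.cross(yv,z)
    G=Ro.from_matrix(np.c_[x,yv,z])
    print("t",round(float(o["clock"]),2),"pos",np.round(o["position"],4),"F",np.round(o["ft_force"],1),"w",np.round(o["grip_width"],3),"q",np.round(o["joint_pos"],2))
    print("shift",np.round(R.inv().apply(np.array(p)-o["position"]),4),"turn",np.round((R.inv()*G).as_rotvec(),4))
if __name__=="__main__":
    a=list(map(float,sys.argv[1:]));need(a[:3],a[3])
E
python3 go.py .508 .272 .25 .184
```

```text
t 0.93 pos [0.4252 0.352  0.2562] F [ 0.8 -0.3 -0.7] w 0.999 q [-0.95  0.17  0.19  1.67 -0.03  1.31  0.05]
shift [-0.1151  0.0004  0.0062] turn [-2.00e-04 -1.00e-04  6.15e-01]
```

Call:
{"op": "jog_arm", "data": {"increments": [[-0.03, 0, 0, 0, 0, 0.12, 1], [-0.06, 0, 0, 0, 0, 0.24, 1], [-0.085, 0, 0, 0, 0, 0.36, 1], [-0.105, 0, 0, 0, 0, 0.48, 1], [-0.11, 0, 0, 0, 0, 0.58, 1]]}}

```text
clock: 1.35
position: [0.5059, 0.2736, 0.256]
ee_rot: [0.628, 0.778, -0.0, 0.001]
ft_force: [-0.6, 0.3, -0.9]
grip_width: 1.001
grasp_force: 0.0
```

Call:
{"op": "jog_arm", "data": {"increments": [[0, 0, 0, 0, 0, 0, 1], [0, 0, 0, 0, 0, 0, 1]]}}

```text
clock: 1.52
position: [0.5031, 0.2775, 0.2559]
ee_rot: [0.622, 0.783, -0.0, -0.0]
ft_force: [0.8, -0.4, -0.2]
grip_width: 1.001
grasp_force: 0.0
```

```bash
python3 - <<'E'
from go import need; need([.508,.272,.25],.184)
from h import *
from workcell import optics
c=optics.camera("wrist");np.savez("w1.npz",**c);cv2.imwrite("pics/w1.png",c["color"][...,::-1])
print(rect(mask(c,(5,120,80),(20,255,255)),c,.129), (-c["R"].T@c["t"]).round(3))
E
```

```text
t 1.52 pos [0.5031 0.2775 0.2559] F [ 0.8 -0.4 -0.2] w 1.001 q [-0.86  0.22  0.32  1.62 -0.07  1.32 -0.3 ]
shift [-0.0065  0.0035  0.0059] turn [-0.0008  0.0001  0.0431]
(array([508.1, 273.6]), array([ 10.3, 100.2]), 1.761, array([507.6, 276.2]), 2587) [0.488 0.346 0.374]
```

View pics/w1.png

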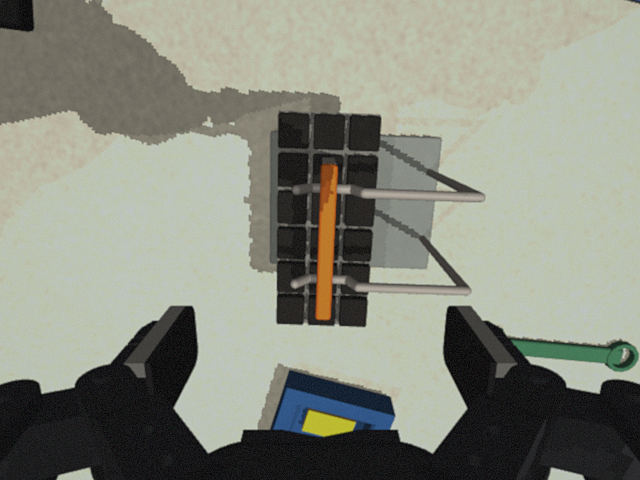

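The wrist view shows the bar running from (328,165) to (322,318), with clear space between the prongs at rows ~190 and ~283. The bar's middle is at (0.508, 0.2735) with yaw 0.188, so I'm descending to grip it.

Call:
{"op": "jog_arm", "data": {"increments": [[-0.005, 0.004, 0.02, 0, 0, 0.039, 1], [-0.005, 0.004, 0.05, 0, 0, 0.039, 1], [-0.005, 0.004, 0.08, 0, 0, 0.039, 1], [-0.005, 0.004, 0.1, 0, 0, 0.039, 1], [-0.005, 0.004, 0.1, 0, 0, 0.039, 1]]}}

```text
clock: 1.98
position: [0.5054, 0.2734, 0.1519]
ee_rot: [0.637, 0.771, -0.003, -0.001]
ft_force: [-0.2, -0.7, -0.3]
grip_width: 0.999
grasp_force: 0.0
```

```bash
python3 go.py .508 .2735 .130 .188
```

```text
t 1.98 pos [0.5054 0.2734 0.1519] F [-0.2 -0.7 -0.3] w 0.999 q [-0.84  0.31  0.32  1.74 -0.11  1.12 -0.3 ]
shift [-0.0003  0.0027  0.0219] turn [-0.0067  0.0025  0.0019]
```

Call:
{"op": "jog_arm", "data": {"increments": [[0, 0.002, 0.012, -0.003, 0, 0, 1], [0, 0.002, 0.021, -0.003, 0, 0, 1], [0, 0.002, 0.021, -0.003, 0, 0, 1]]}}

```text
clock: 2.23
position: [0.5096, 0.2742, 0.1346]
ee_rot: [0.638, 0.77, 0.0, 0.001]
ft_force: [-0.1, 0.6, -0.0]
grip_width: 1.003
grasp_force: 0.0
```

```bash
python3 go.py .508 .2735 .130 .188
```

```text
t 2.23 pos [0.5096 0.2742 0.1346] F [-0.1  0.6 -0. ] w 1.003 q [-0.84  0.33  0.32  1.75 -0.11  1.08 -0.3 ]
shift [-0.0003 -0.0017  0.0046] turn [ 0.0015  0.0003 -0.0007]
```

Call:
{"op": "jog_arm", "data": {"increments": [[0, -0.0015, 0.003, 0, 0, 0, -0.4], [0, -0.0015, 0.003, 0, 0, 0, -0.7], [0, -0.0015, 0.003, 0, 0, 0, -1], [0, -0.0015, 0.003, 0, 0, 0, -1], [0, -0.0015, 0.003, 0, 0, 0, -1]], "grip_force": 70}}

```text
clock: 2.65
position: [0.5092, 0.2736, 0.1328]
ee_rot: [0.639, 0.769, 0.002, 0.001]
ft_force: [-1.3, 0.6, 0.5]
grip_width: 0.301
grasp_force: 0.0
```

Call:
{"op": "jog_arm", "data": {"increments": [[0, 0, 0, 0, 0, 0, -1], [0, 0, 0, 0, 0, 0, -1], [0, 0, 0, 0, 0, 0, -1]]}}

```text
clock: 2.9
position: [0.5093, 0.2737, 0.1328]
ee_rot: [0.639, 0.769, 0.002, 0.001]
ft_force: [-0.8, 0.0, 2.9]
grip_width: 0.1
grasp_force: 68.7
```

```bash
python3 go.py .508 .2735 .130 .188
```

```text
t 2.9 pos [0.5093 0.2737 0.1328] F [-0.8  0.   2.9] w 0.1 q [-0.84  0.33  0.32  1.75 -0.11  1.07 -0.3 ]
shift [ 0.0001 -0.0013  0.0028] turn [ 0.0038 -0.0004 -0.003 ]
```

Gripped. Next: raise 20 mm, then draw back along tool −y.

Call:
{"op": "jog_arm", "data": {"increments": [[0, 0, -0.006, 0, 0, 0, -1], [0, 0, -0.013, 0, 0, 0, -1], [0, 0, -0.02, 0, 0, 0, -1], [0, 0, -0.02, 0, 0, 0, -1], [0, 0, -0.02, 0, 0, 0, -1]]}}

```text
clock: 3.32
position: [0.5091, 0.2736, 0.1528]
ee_rot: [0.639, 0.769, 0.002, 0.001]
ft_force: [0.2, -0.3, -3.1]
grip_width: 0.1
grasp_force: 68.5
```

```bash
python3 go.py .4336 .2597 .153 .188
```

```text
t 3.32 pos [0.5091 0.2736 0.1528] F [ 0.2 -0.3 -3.1] w 0.1 q [-0.84  0.31  0.32  1.74 -0.11  1.11 -0.3 ]
shift [ 0.0002 -0.0768 -0.0005] turn [ 0.0038 -0.0005 -0.003 ]
```

Call:
{"op": "jog_arm", "data": {"increments": [[0, -0.01, 0, 0, 0, 0, -1], [0, -0.025, 0, 0, 0, 0, -1], [0, -0.04, 0, 0, 0, 0, -1], [0, -0.06, 0, 0, 0, 0, -1], [0, -0.08, 0, 0, 0, 0, -1]]}}

```text
clock: 3.73
position: [0.4294, 0.2584, 0.1516]
ee_rot: [0.639, 0.769, 0.001, 0.001]
ft_force: [-0.7, 1.1, -3.5]
grip_width: 0.101
grasp_force: 68.5
```

Call:
{"op": "jog_arm", "data": {"increments": [[0, -0.01, 0, 0, 0, 0, -1], [0, -0.015, 0, 0, 0, 0, -1], [0, -0.015, -0.02, 0, 0, 0, -1], [0, -0.015, -0.04, 0, 0, 0, -1], [0, -0.015, -0.05, 0, 0, 0, -1]]}}

```text
clock: 4.15
position: [0.4166, 0.2564, 0.2042]
ee_rot: [0.639, 0.769, 0.003, 0.001]
ft_force: [0.7, 0.6, -3.7]
grip_width: 0.101
grasp_force: 68.8
```

```bash
python3 go.py .5593 -.0055 .205 -.069
```

```text
t 4.15 pos [0.4166 0.2564 0.2042] F [ 0.7  0.6 -3.7] w 0.101 q [-0.93  0.06  0.29  1.9  -0.02  1.18 -0.44]
shift [-0.2837  0.0922 -0.0007] turn [ 0.0053 -0.0021  0.2536]
```

Call:
{"op": "jog_arm", "data": {"increments": [[-0.03, 0, 0, 0, 0, 0, -1], [-0.065, 0.01, 0, 0, 0, 0.03, -1], [-0.1, 0.025, 0, 0, 0, 0.08, -1], [-0.135, 0.04, 0, 0, 0, 0.13, -1], [-0.17, 0.055, 0, 0, 0, 0.18, -1]]}}

```text
clock: 4.57
position: [0.5019, 0.0972, 0.2023]
ee_rot: [0.706, 0.708, 0.002, 0.001]
ft_force: [0.9, 1.1, -3.0]
grip_width: 0.099
grasp_force: 68.7
```

```bash
python3 go.py .560 -.004 .160 -.069
```

```text
t 4.57 pos [0.5019 0.0972 0.2023] F [ 0.9  1.1 -3. ] w 0.099 q [-0.72  0.11  0.48  1.86 -0.06  1.18 -0.23]
shift [-0.1014  0.0577  0.0425] turn [ 0.0039 -0.001   0.0718]
```

Call:
{"op": "jog_arm", "data": {"increments": [[-0.03, 0.015, 0, 0, 0, 0.02, -1], [-0.06, 0.03, 0, 0.003, 0, 0.04, -1], [-0.085, 0.045, 0, 0.003, 0, 0.06, -1], [-0.095, 0.055, 0.01, 0.003, 0, 0.07, -1], [-0.095, 0.055, 0.03, 0.003, 0, 0.07, -1]]}}

```text
clock: 4.98
position: [0.5597, 0.0001, 0.1739]
ee_rot: [0.732, 0.682, 0.002, 0.002]
ft_force: [0.9, 1.0, -3.7]
grip_width: 0.098
grasp_force: 68.7
```

Call:
{"op": "jog_arm", "data": {"increments": [[0, 0, 0.01, 0, 0, 0, -1], [0, 0, 0.01, 0, 0, 0, -1], [0, 0, 0.01, 0, 0, 0, -1]]}}

```text
clock: 5.23
position: [0.5559, 0.0048, 0.1619]
ee_rot: [0.729, 0.684, -0.0, -0.001]
ft_force: [0.6, -0.4, -3.7]
grip_width: 0.098
grasp_force: 68.7
```

```bash
python3 - <<'E'
from go import need; need([.560,-.004,.123],-.069)
from h import *
from workcell import optics
for n in("wrist","top"):
    c=optics.camera(n);np.savez(n+"2.npz",**c);cv2.imwrite(f"pics/{n}2.png",c["color"][...,::-1])
t=cv2.imread("pics/top2.png")[180:310,200:360];w=cv2.imread("pics/wrist2.png")
t=cv2.resize(t,None,fx=3,fy=3)
o=np.zeros((480,800,3),np.uint8);w=cv2.resize(w,(420,315));o[:315,:420]=w;o[:,420:]=cv2.resize(t,(380,309))[:480] if 0 else 0
o[:309,420:]=cv2.resize(t,(380,309));cv2.imwrite("pics/comb2.png",o[:320])
E
```

```text
t 5.23 pos [0.5559 0.0048 0.1619] F [ 0.6 -0.4 -3.7] w 0.098 q [-0.57  0.28  0.55  1.79 -0.16  1.12 -0.02]
shift [-0.0086  0.0047  0.0389] turn [-0.0014 -0.0003  0.005 ]
```

View pics/comb2.png

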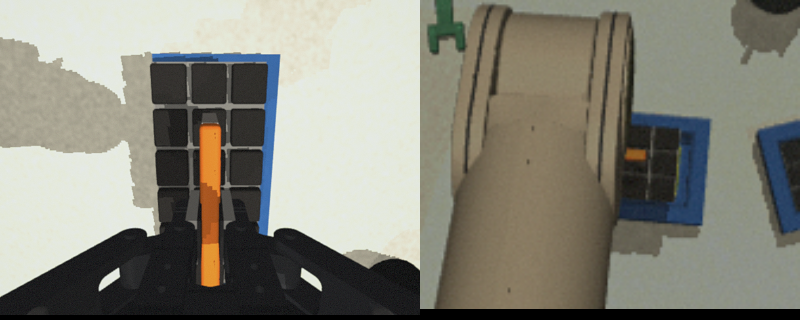

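Left, wrist view: the sample hangs straight over the tray, with blue rim showing on the right (col ~272) and at the top (row ~57). Right, top view: the arm hides half the tray. Next I'm aligning and lowering to just above the rim, then measuring again.

Call:
{"op": "jog_arm", "data": {"increments": [[-0.005, 0.002, 0.01, 0, 0, 0.005, -1], [-0.0085, 0.0045, 0.02, 0, 0, 0.005, -1], [-0.0085, 0.0045, 0.035, 0, 0, 0.005, -1], [-0.0085, 0.0045, 0.044, 0, 0, 0.005, -1], [-0.0085, 0.0045, 0.044, 0, 0, 0.005, -1]]}}

```text
clock: 5.75
position: [0.5588, -0.0047, 0.1158]
ee_rot: [0.731, 0.682, -0.001, -0.001]
ft_force: [-1.3, -0.2, -3.2]
grip_width: 0.095
grasp_force: 68.7
```

Call:
{"op": "jog_arm", "data": {"increments": [[0, 0, 0, 0, 0, 0, -1], [0, 0, 0, 0, 0, 0, -1]]}}

```text
clock: 5.92
position: [0.5606, -0.0045, 0.1187]
ee_rot: [0.731, 0.682, 0.0, -0.0]
ft_force: [-0.8, -0.4, -2.6]
grip_width: 0.099
grasp_force: 68.7
```

```bash
python3 - <<'E'
from go import need; need([.560,-.004,.115],-.069)
from h import *
from workcell import optics
c=optics.camera("wrist");np.savez("wrist3.npz",**c);cv2.imwrite("pics/wrist3.png",c["color"][...,::-1])
print(rect(mask(c,(5,120,80),(20,255,255)),c,.111))
E
```

```text
t 5.92 pos [ 0.5606 -0.0045  0.1187] F [-0.8 -0.4 -2.6] w 0.099 q [-0.53  0.34  0.55  1.82 -0.2   1.04  0.02]
shift [ 0.0005 -0.0006  0.0037] turn [ 0.0005 -0.0007 -0.001 ]
(array([5.611e+02, 4.000e-01]), array([90.8, 10.5]), 1.4992, array([561.5,   4.9]), 7449)
```

View pics/wrist3.png

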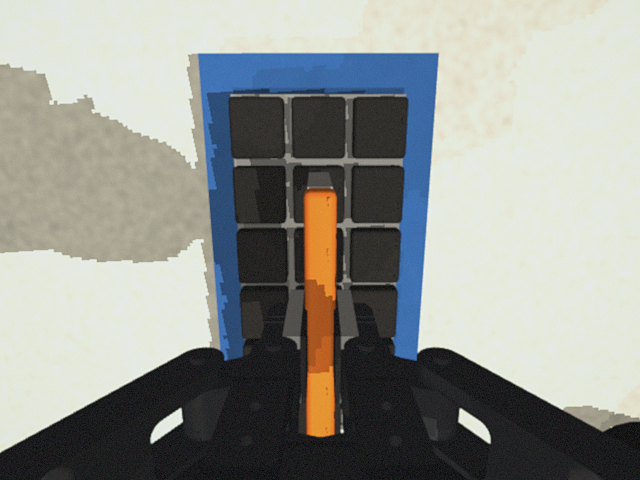

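The wrist view shows the tray rim (cols 198–437, top row 54) and the block inside it (cols 230–407, top row 95). I'll fit these edges to get the relative offset.

```bash
cat > rel.py <<'E'
from h import *
def edge(pts,c,z):
    w=ray(c,pts,z)[:,:2].astype(np.float32)
    vx,vy,x,y=cv2.fitLine(w,cv2.DIST_HUBER,0,1e-4,1e-4).ravel(); return np.array([x,y]),np.array([vx,vy])
def run(c,zt,r0=60,r1=330,d0=110,vmax=75,cols=(240,400),bt=200):
    b=mask(c,(100,110,30),(125,255,255)); h=cv2.cvtColor(c["color"],cv2.COLOR_RGB2HSV)
    d=((b==0)&(h[...,2]<vmax)).astype(np.uint8)
    d=cv2.morphologyEx(d,cv2.MORPH_OPEN,np.ones((5,5),np.uint8))
    def lr(m,rows,ok):
        L=[];Rr=[]
        for r in rows:
            x=np.where(m[r,150:480])[0]+150
            if len(x)>ok:L.append((x[0]-.5,r));Rr.append((x[-1]+.5,r))
        return L,Rr
    u=np.array([np.cos(-.069),np.sin(-.069)]);v=np.array([-u[1],u[0]])
    out={}
    for n,m,z,rows in(("tray",b,.03,range(r0,r1,2)),("blk",d,zt,range(d0,280,2))):
        L,Rr=lr(m,rows,40)
        T=[(x,np.where(m[:bt,x])[0][0]-.5) for x in range(cols[0],cols[1],2) if m[:bt,x].any()]
        for k,P in(("L",L),("R",Rr),("T",T)):
            p,q=edge(P,c,z)
            a=np.arctan2(q[1],q[0]);a=a%np.pi
            out[n+k]=(p,a)
            print(n,k,np.round(p*1000,1),"ang",round(a,4),"u",round(float(p@u)*1000,1),"v",round(float(p@v)*1000,1))
E
python3 - <<'E'
from rel import *
c=dict(np.load("wrist3.npz")); run(c,.0679)
print(rect(mask(c,(5,120,80),(20,255,255)),c,.1149))
E
```

```text
tray L [507.5  31.6] ang 1.5024 u 504.1 v 66.5
tray R [617.1  23.9] ang 1.5008 u 614.0 v 66.4
tray T [555.5  95.5] ang 3.0715 u 547.6 v 133.6
blk L [528.6  38.8] ang 1.5037 u 524.6 v 75.2
blk R [597.1  31.3] ang 1.4995 u 593.5 v 72.4
blk T [564.6  74.3] ang 3.0715 u 558.1 v 113.0
(array([561.3,   2.5]), array([88. , 10.2]), 1.4992, array([561.7,   6.8]), 7449)
```

Block and tray are centred within 0.5 mm and parallel. Lowering now.

Call:
{"op": "jog_arm", "data": {"increments": [[0, 0, 0.006, 0, 0, 0, -1], [0, 0, 0.012, 0, 0, 0, -1], [0, 0, 0.018, 0, 0, 0, -1], [0, 0, 0.023, 0, 0, 0, -1], [0, 0, 0.023, 0, 0, 0, -1]]}}

```text
clock: 6.38
position: [0.5594, -0.0044, 0.0938]
ee_rot: [0.731, 0.682, -0.001, -0.001]
ft_force: [-0.7, 0.0, -2.8]
grip_width: 0.102
grasp_force: 68.7
```

Call:
{"op": "jog_arm", "data": {"increments": [[0, 0, 0.001, 0, 0, 0, -1], [0, 0, 0.001, 0, 0, 0, -1]]}}

```text
clock: 6.55
position: [0.5602, -0.0045, 0.0942]
ee_rot: [0.731, 0.682, 0.0, -0.0]
ft_force: [0.6, -0.5, -3.3]
grip_width: 0.1
grasp_force: 68.7
```

```bash
python3 go.py .560 -.004 .088 -.069
```

```text
t 6.55 pos [ 0.5602 -0.0045  0.0942] F [ 0.6 -0.5 -3.3] w 0.1 q [-0.52  0.37  0.54  1.84 -0.22  0.99  0.04]
shift [ 0.0005 -0.0003  0.0062] turn [-0.0002 -0.0006 -0.0011]
```

Call:
{"op": "jog_arm", "data": {"increments": [[0, 0, 0.002, 0, 0, 0, -1], [0, 0, 0.002, 0, 0, 0, -1]]}}

```text
clock: 6.72
position: [0.5602, -0.0044, 0.0922]
ee_rot: [0.731, 0.682, 0.0, -0.0]
ft_force: [0.1, 1.0, -2.7]
grip_width: 0.098
grasp_force: 68.7
```

Call:
{"op": "jog_arm", "data": {"increments": [[0, 0, 0.001, 0, 0, 0, -1], [0, 0, 0.001, 0, 0, 0, -1]]}}

```text
clock: 6.88
position: [0.5602, -0.0044, 0.0912]
ee_rot: [0.731, 0.682, 0.0, -0.0]
ft_force: [0.3, 0.1, -3.9]
grip_width: 0.098
grasp_force: 68.7
```

Call:
{"op": "jog_arm", "data": {"increments": [[0, 0, 0.001, 0, 0, 0, -1], [0, 0, 0.001, 0, 0, 0, -1]]}}

```text
clock: 7.05
position: [0.5602, -0.0044, 0.0901]
ee_rot: [0.731, 0.682, 0.0, -0.0]
ft_force: [-0.2, -0.4, -3.0]
grip_width: 0.097
grasp_force: 68.7
```

Call:
{"op": "jog_arm", "data": {"increments": [[0, 0, 0.0007, 0, 0, 0, -1], [0, 0, 0.0007, 0, 0, 0, -1]]}}

```text
clock: 7.22
position: [0.5602, -0.0044, 0.0895]
ee_rot: [0.731, 0.682, 0.0, -0.0]
ft_force: [-0.4, -0.7, -2.9]
grip_width: 0.097
grasp_force: 68.8
```

Call:
{"op": "jog_arm", "data": {"increments": [[0, 0, 0.0008, 0, 0, 0, -1], [0, 0, 0.0008, 0, 0, 0, -1]]}}

```text
clock: 7.38
position: [0.5604, -0.0044, 0.0892]
ee_rot: [0.731, 0.682, 0.0, -0.0]
ft_force: [-1.5, -0.4, 1.4]
grip_width: 0.097
grasp_force: 69.4
```

Call:
{"op": "jog_arm", "data": {"increments": [[0, 0, 0.0008, 0, 0, 0, -1], [0, 0, 0.0008, 0, 0, 0, -1]]}}

```text
clock: 7.55
position: [0.5604, -0.0045, 0.0887]
ee_rot: [0.731, 0.682, 0.0, -0.0]
ft_force: [-4.4, -0.8, 6.9]
grip_width: 0.094
grasp_force: 70.1
```

Contact on the lifters. Releasing.

Call:
{"op": "jog_arm", "data": {"increments": [[0, 0, -0.0005, 0, 0, 0, -0.5], [0, 0, -0.0005, 0, 0, 0, -0.2], [0, 0, -0.0005, 0, 0, 0, 0.2], [0, 0, -0.0005, 0, 0, 0, 0.2], [0, 0, -0.0005, 0, 0, 0, 0.2]]}}

```text
clock: 7.97
position: [0.5603, -0.0044, 0.0884]
ee_rot: [0.731, 0.682, 0.0, -0.0]
ft_force: [0.0, 0.1, 0.3]
grip_width: 0.604
grasp_force: 0.0
```

Call:
{"op": "jog_arm", "data": {"increments": [[0, 0, 0, 0, 0, 0, 0.2], [0, 0, -0.03, 0, 0, 0, 0.2], [0, 0, -0.06, 0, 0, 0, 0.2], [0, 0, -0.09, 0, 0, 0, 0.2], [0, 0, -0.1, 0, 0, 0, 0.2]]}}

```text
clock: 8.38
position: [0.5619, -0.0048, 0.1927]
ee_rot: [0.732, 0.682, 0.002, 0.001]
ft_force: [-0.1, 0.1, 0.3]
grip_width: 0.599
grasp_force: 0.0
```

Call:
{"op": "jog_arm", "data": {"increments": [[-0.005, 0, 0, 0, 0, 0, 0.2], [-0.005, 0, 0, 0, 0, 0, -0.5], [-0.005, 0, 0, 0, 0, 0, -1]]}}

```text
clock: 8.63
position: [0.5592, -0.0099, 0.1872]
ee_rot: [0.732, 0.682, -0.001, -0.001]
ft_force: [0.0, 0.2, -0.2]
grip_width: 0.325
grasp_force: 0.0
```

```bash
python3 - <<'E'
from go import need; need([.560,-.004,.115],-.069)
from h import *
from workcell import optics
c=optics.camera("wrist");np.savez("wrist4.npz",**c);cv2.imwrite("pics/wrist4.png",c["color"][...,::-1])
print(rect(mask(c,(5,120,80),(20,255,255)),c,.085))
E
```

```text
t 8.63 pos [ 0.5592 -0.0099  0.1872] F [ 0.   0.2 -0.2] w 0.325 q [-0.55  0.26  0.57  1.75 -0.15  1.17 -0.01]
shift [0.0059 0.0005 0.0722] turn [-0.0018 -0.0003 -0.0016]
(array([559.8,  -4.2]), array([99.7, 10.4]), 1.4986, array([560.1,  -1.2]), 3297)
```

View pics/wrist4.png

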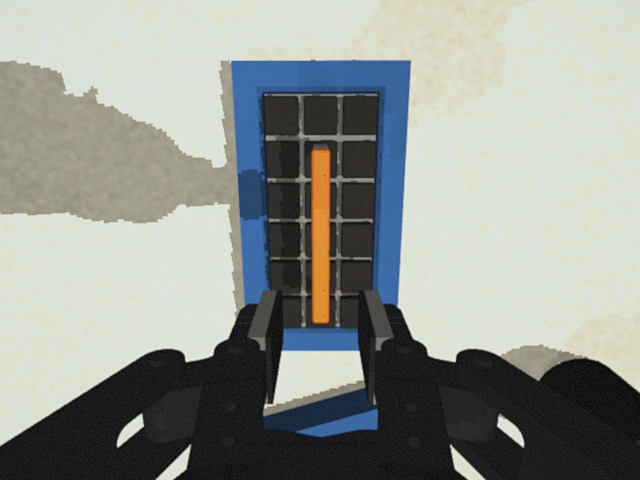

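The wrist view shows the sample seated straight in the recess (block cols 265–378, rows 95–330), released. Checking the end heights, then moving to press end A.

```bash
cat > ht.py <<'E'
from h import *
def heights(c,cen=(.5601,-.0043),yaw=-.069):
    uv=np.argwhere(c["depth"]>0);d=c["depth"][c["depth"]>0]
    cam=(np.linalg.inv(c["K"])@np.c_[uv[:,::-1],np.ones(len(uv))].T)*d
    W=(c["R"].T@(cam-c["t"][:,None])).T
    e=W[:,:2]-cen;u=e@[np.cos(yaw),np.sin(yaw)];v=e@[-np.sin(yaw),np.cos(yaw)]
    def f(n,m):
        if m.sum()>10:print(n,m.sum(),np.round(np.percentile(W[m,2],[25,50,75])*1000,1))
    lo=W[:,2]<.06
    for s in(1,-1):
        f(f"end{s}",(abs(s*v-70)<6)&(abs(u)<30)&lo)
        f(f"rim end{s}",(abs(s*v-91)<5)&(abs(u)<45)&lo)
        f(f"rim side{s}",(abs(s*u-46)<5)&(abs(v)<80)&lo)
        for t in (1,-1): f(f"  sub end{s} u{t}",(abs(s*v-70)<6)&(abs(t*u-22)<8)&lo)
E
python3 - <<'E'
from ht import *
heights(dict(np.load("wrist4.npz")))
from go import need; need([.5647,.0615,.10],-.069)
E
```

```text
t 8.68 pos [ 0.5591 -0.0096  0.187 ] F [-0.3 -0.2 -0.5] w 0.24 q [-0.55  0.26  0.57  1.75 -0.15  1.17 -0.01]
shift [0.0713 0.0008 0.087 ] turn [-0.0023 -0.0002 -0.0013]
```

Call:
{"op": "jog_arm", "data": {"increments": [[0.02, 0, 0, 0, 0, 0, -1], [0.045, 0, 0, 0, 0, 0, -1], [0.066, 0.001, 0.0, 0, 0, 0, -1], [0.07, 0.001, 0.02, 0, 0, 0, -1], [0.07, 0.001, 0.05, 0, 0, 0, -1]]}}

```text
clock: 9.1
position: [0.5669, 0.0631, 0.1389]
ee_rot: [0.73, 0.683, 0.002, 0.0]
ft_force: [0.4, -0.3, 0.5]
grip_width: 0.001
grasp_force: 0.0
```

Call:
{"op": "jog_arm", "data": {"increments": [[0, 0, 0.02, 0, 0, 0, -1], [0, 0, 0.03, 0, 0, 0, -1], [0, 0, 0.03, 0, 0, 0, -1]]}}

```text
clock: 9.35
position: [0.5639, 0.06, 0.1055]
ee_rot: [0.731, 0.682, -0.002, -0.001]
ft_force: [0.4, 0.3, 0.5]
grip_width: -0.002
grasp_force: 0.0
```

```bash
python3 - <<'E'
from ht import *
c=dict(np.load("wrist4.npz"));print(c["depth"].shape,np.percentile(c["depth"],[0,5,50,95]))
from go import need; need([.5647,.0615,.075],-.069)
E
```

```text
(480, 640) [0.         0.07529882 0.28763519 0.3446954 ]
t 9.35 pos [0.5639 0.06   0.1055] F [0.4 0.3 0.5] w -0.002 q [-0.61  0.37  0.51  1.81 -0.21  1.02 -0.09]
shift [0.0016 0.0009 0.0305] turn [-0.0051  0.0014 -0.001 ]
```

Call:
{"op": "jog_arm", "data": {"increments": [[0.001, 0.001, 0.015, 0, 0, 0, -1], [0.001, 0.001, 0.03, 0, 0, 0, -1], [0.001, 0.001, 0.03, 0, 0, 0, -1]]}}

```text
clock: 9.6
position: [0.5659, 0.0611, 0.0771]
ee_rot: [0.731, 0.682, -0.001, -0.001]
ft_force: [-0.9, 0.2, 0.3]
grip_width: -0.003
grasp_force: 0.0
```

```bash
sed -i 's/e=W\[:,:2\]-cen;/e=(W[:,:2]-cen)*1000;/' ht.py; python3 - <<'E'
from ht import *
heights(dict(np.load("wrist4.npz")))
from go import need; need([.5647,.0615,.063],-.069)
E
```

```text
end1 2030 [37.6 38.2 38.8]
rim end1 2510 [30.4 30.9 31.4]
rim side1 3105 [30.4 30.8 31.3]
  sub end1 u1 543 [37.9 38.3 38.9]
  sub end1 u-1 537 [37.9 38.3 38.8]
end-1 956 [37.5 38.1 38.6]
rim end-1 898 [30.4 30.8 31.2]
rim side-1 3081 [30.4 30.8 31.3]
  sub end-1 u1 262 [37.8 38.3 38.8]
  sub end-1 u-1 272 [37.9 38.3 38.6]
t 9.6 pos [0.5659 0.0611 0.0771] F [-0.9  0.2  0.3] w -0.003 q [-0.6   0.41  0.5   1.82 -0.23  0.97 -0.07]
shift [ 0.0003 -0.0012  0.0141] turn [-0.0026  0.0002 -0.0011]
```

Both ends stand about 7.4 mm proud and level. Pressing A part-way.

Call:
{"op": "jog_arm", "data": {"increments": [[0, -0.001, 0.008, 0, 0, 0, -1], [0, -0.001, 0.013, 0, 0, 0, -1], [0, -0.001, 0.016, 0, 0, 0, -1], [0, -0.001, 0.018, 0, 0, 0, -1], [0, -0.001, 0.019, 0, 0, 0, -1]]}}

```text
clock: 10.02
position: [0.5661, 0.0618, 0.0602]
ee_rot: [0.731, 0.682, 0.001, -0.0]
ft_force: [-3.1, 2.7, 7.1]
grip_width: 0.003
grasp_force: 3.2
```

Call:
{"op": "jog_arm", "data": {"increments": [[0, 0, 0, 0, 0, 0, -1], [0, 0, 0, 0, 0, 0, -1]]}}

```text
clock: 10.18
position: [0.5661, 0.0618, 0.0601]
ee_rot: [0.731, 0.682, 0.001, -0.0]
ft_force: [-1.0, 2.1, 4.6]
grip_width: 0.001
grasp_force: 2.0
```

Call:
{"op": "jog_arm", "data": {"increments": [[0, 0, 0.0015, 0, 0, 0, -1], [0, 0, 0.003, 0, 0, 0, -1], [0, 0, 0.003, 0, 0, 0, -1]]}}

```text
clock: 10.43
position: [0.5663, 0.0622, 0.0571]
ee_rot: [0.731, 0.682, 0.001, -0.0]
ft_force: [-0.3, 3.0, 4.6]
grip_width: 0.004
grasp_force: 2.3
```

Call:
{"op": "jog_arm", "data": {"increments": [[0, 0, -0.03, 0, 0, 0, -1], [0, 0, -0.06, 0, 0, 0, -1], [0, 0, -0.065, 0, 0, 0, -1]]}}

```text
clock: 10.68
position: [0.5682, 0.0611, 0.1261]
ee_rot: [0.732, 0.682, 0.003, 0.001]
ft_force: [0.7, 0.1, 0.9]
grip_width: -0.002
grasp_force: 0.0
```

Call:
{"op": "jog_arm", "data": {"increments": [[-0.03, 0, 0, 0, 0, 0, -1], [-0.065, 0, 0, 0, 0, 0, -1], [-0.1, 0, 0, 0, 0, 0, -1], [-0.132, 0, 0, 0, 0, 0, -1], [-0.132, 0, 0, 0, 0, 0, -1]]}}

```text
clock: 11.1
position: [0.5555, -0.0784, 0.1219]
ee_rot: [0.734, 0.679, -0.001, 0.001]
ft_force: [0.1, -1.4, 0.7]
grip_width: 0.004
grasp_force: 0.0
```

Call:
{"op": "jog_arm", "data": {"increments": [[0, 0, 0.01, 0, 0, 0, -1], [0, 0, 0.03, 0, 0, 0, -1], [0, 0, 0.045, 0, 0, 0, -1], [0, 0, 0.045, 0, 0, 0, -1]]}}

```text
clock: 11.43
position: [0.5547, -0.0687, 0.0729]
ee_rot: [0.731, 0.683, -0.001, -0.002]
ft_force: [-0.6, 0.4, 0.8]
grip_width: -0.002
grasp_force: 0.0
```

```bash
python3 go.py .5555 -.0702 .063 -.069
```

```text
t 11.43 pos [ 0.5547 -0.0687  0.0729] F [-0.6  0.4  0.8] w -0.002 q [-0.42  0.41  0.55  1.85 -0.26  0.96  0.18]
shift [-0.0014  0.0009  0.0099] turn [-0.005  -0.0006  0.0008]
```

Call:
{"op": "jog_arm", "data": {"increments": [[-0.001, 0.001, 0.006, 0, 0, 0, -1], [-0.001, 0.001, 0.011, 0, 0, 0, -1], [-0.001, 0.001, 0.014, 0, 0, 0, -1], [-0.001, 0.001, 0.016, 0, 0, 0, -1], [-0.001, 0.001, 0.016, 0, 0, 0, -1]]}}

```text
clock: 11.85
position: [0.5579, -0.0715, 0.0607]
ee_rot: [0.731, 0.682, 0.001, 0.0]
ft_force: [0.7, -1.0, 0.1]
grip_width: -0.001
grasp_force: 0.1
```

Call:
{"op": "jog_arm", "data": {"increments": [[0, 0, 0.001, 0, 0, 0, -1], [0, 0, 0.002, 0, 0, 0, -1], [0, 0, 0.003, 0, 0, 0, -1]]}}

```text
clock: 12.1
position: [0.5579, -0.0718, 0.0578]
ee_rot: [0.732, 0.682, 0.0, 0.0]
ft_force: [0.1, -2.7, 4.9]
grip_width: -0.006
grasp_force: 2.3
```

Call:
{"op": "jog_arm", "data": {"increments": [[0, 0, 0.001, 0, 0, 0, -1], [0, 0, 0.002, 0, 0, 0, -1], [0, 0, 0.003, 0, 0, 0, -1], [0, 0, 0.003, 0, 0, 0, -1]]}}

```text
clock: 12.43
position: [0.5579, -0.0723, 0.0553]
ee_rot: [0.732, 0.682, 0.0, 0.0]
ft_force: [-3.5, -3.1, 12.4]
grip_width: -0.003
grasp_force: 6.1
```

Call:
{"op": "jog_arm", "data": {"increments": [[0, 0, 0.001, 0, 0, 0, -1], [0, 0, 0.001, 0, 0, 0, -1]]}}

```text
clock: 12.6
position: [0.558, -0.0723, 0.0552]
ee_rot: [0.732, 0.682, 0.001, 0.0]
ft_force: [-7.3, -3.1, 24.9]
grip_width: 0.002
grasp_force: 12.1
```

B has bottomed out at 25 N. Back to A.

Call:
{"op": "jog_arm", "data": {"increments": [[0, 0, -0.03, 0, 0, 0, -1], [0, 0, -0.06, 0, 0, 0, -1], [0, 0, -0.068, 0, 0, 0, -1]]}}

```text
clock: 12.85
position: [0.559, -0.0714, 0.125]
ee_rot: [0.731, 0.682, 0.002, 0.001]
ft_force: [0.7, 0.2, 1.5]
grip_width: -0.004
grasp_force: 0.0
```

Call:
{"op": "jog_arm", "data": {"increments": [[0.03, 0, 0, 0, 0, 0, -1], [0.065, 0, 0, 0, 0, 0, -1], [0.1, 0, 0, 0, 0, 0, -1], [0.132, 0, 0, 0, 0, 0, -1], [0.132, 0, 0, 0, 0, 0, -1]]}}

```text
clock: 13.27
position: [0.5662, 0.069, 0.1206]
ee_rot: [0.728, 0.685, 0.001, -0.002]
ft_force: [-0.1, 0.1, 0.0]
grip_width: 0.002
grasp_force: 0.0
```

Call:
{"op": "jog_arm", "data": {"increments": [[0, 0, 0.01, 0, 0, 0, -1], [0, 0, 0.03, 0, 0, 0, -1], [0, 0, 0.05, 0, 0, 0, -1], [0, 0, 0.05, 0, 0, 0, -1]]}}

```text
clock: 13.6
position: [0.5639, 0.0588, 0.0671]
ee_rot: [0.732, 0.681, -0.003, -0.002]
ft_force: [-1.5, 0.3, 0.2]
grip_width: 0.002
grasp_force: 0.0
```

```bash
python3 go.py .5647 .0615 .055 -.069
```

```text
t 13.6 pos [0.5639 0.0588 0.0671] F [-1.5  0.3  0.2] w 0.002 q [-0.6   0.42  0.5   1.83 -0.24  0.95 -0.06]
shift [0.0028 0.0007 0.0121] turn [-0.0063  0.0017 -0.0023]
```

Call:
{"op": "jog_arm", "data": {"increments": [[0.001, 0, 0.005, 0, 0, 0, -1], [0.001, 0, 0.01, 0, 0, 0, -1], [0.001, 0, 0.013, 0, 0, 0, -1], [0.001, 0, 0.014, 0, 0, 0, -1], [0.001, 0, 0.014, 0, 0, 0, -1]]}}

```text
clock: 14.02
position: [0.567, 0.0612, 0.0577]
ee_rot: [0.731, 0.682, 0.0, -0.0]
ft_force: [0.5, -0.6, 0.0]
grip_width: 0.002
grasp_force: 0.0
```

Call:
{"op": "jog_arm", "data": {"increments": [[0, 0, 0.001, 0, 0, 0, -1], [0, 0, 0.002, 0, 0, 0, -1], [0, 0, 0.002, 0, 0, 0, -1]]}}

```text
clock: 14.27
position: [0.5672, 0.0614, 0.056]
ee_rot: [0.731, 0.682, 0.001, -0.0]
ft_force: [-0.2, 0.4, 3.5]
grip_width: 0.001
grasp_force: 1.4
```

Call:
{"op": "jog_arm", "data": {"increments": [[0, 0, 0.001, 0, 0, 0, -1], [0, 0, 0.002, 0, 0, 0, -1], [0, 0, 0.002, 0, 0, 0, -1]]}}

```text
clock: 14.52
position: [0.5673, 0.0616, 0.0551]
ee_rot: [0.731, 0.682, 0.001, -0.0]
ft_force: [-6.7, 1.2, 19.0]
grip_width: 0.001
grasp_force: 9.8
```

Call:
{"op": "jog_arm", "data": {"increments": [[0, 0, 0.001, 0, 0, 0, -1], [0, 0, 0.001, 0, 0, 0, -1]]}}

```text
clock: 14.68
position: [0.5674, 0.0615, 0.055]
ee_rot: [0.731, 0.682, 0.001, -0.001]
ft_force: [-11.9, 0.1, 31.8]
grip_width: 0.001
grasp_force: 15.6
```

A has bottomed out too. I'm raising the hand and checking both ends.

Call:
{"op": "jog_arm", "data": {"increments": [[0, 0, -0.03, 0, 0, 0, -1], [0, 0, -0.06, 0, 0, 0, -1], [0, 0, -0.095, 0, 0, 0, -1], [0, 0, -0.13, 0, 0, 0, -1], [0, 0, -0.14, 0, 0, 0, -1]]}}

```text
clock: 15.1
position: [0.5688, 0.061, 0.1977]
ee_rot: [0.732, 0.682, 0.003, 0.001]
ft_force: [1.0, -0.5, 0.1]
grip_width: -0.002
grasp_force: 0.0
```

Call:
{"op": "jog_arm", "data": {"increments": [[-0.03, 0, 0, 0, 0, 0, -1], [-0.06, 0, 0, 0, 0, 0, -1], [-0.08, 0, 0, 0, 0, 0, -1], [-0.08, 0, 0, 0, 0, 0, -1]]}}

```text
clock: 15.43
position: [0.5606, -0.0241, 0.1925]
ee_rot: [0.734, 0.68, -0.0, 0.0]
ft_force: [-0.5, -0.6, -0.1]
grip_width: 0.003
grasp_force: 0.0
```

```bash
python3 - <<'E'
from ht import *
from workcell import optics
c=optics.camera("wrist");cv2.imwrite("pics/wrist5.png",c["color"][...,::-1])
heights(c);print(rect(mask(c,(5,120,80),(20,255,255)),c,.077))
E
```

```text
end1 1909 [30.1 30.8 31.3]
rim end1 2558 [30.4 30.9 31.4]
rim side1 3449 [30.4 30.8 31.3]
  sub end1 u1 508 [30.4 30.9 31.4]
  sub end1 u-1 513 [30.4 30.9 31.4]
end-1 818 [30.1 30.7 31.2]
rim end-1 468 [30.4 30.8 31.3]
rim side-1 3444 [30.3 30.8 31.3]
  sub end-1 u1 314 [30.4 30.8 31.3]
  sub end-1 u-1 331 [30.4 30.8 31.3]
(array([559.8,  -3.7]), array([99. , 10.5]), 1.5034, array([560.1,  -0.8]), 3077)
```

View pics/wrist5.png

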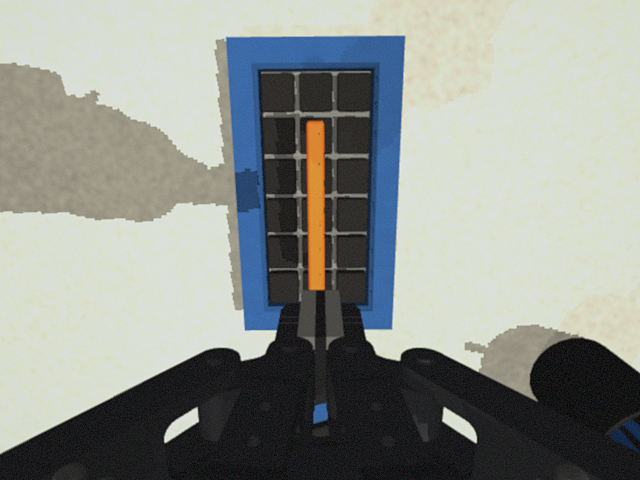

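The sample (cols 260–373, rows 72–305) sits flush with the rim at both ends, and the hand is clear above it. Handing in.

```bash
python3 -c "
from workcell import workorder; print(workorder.hand_in())"
```

```text
the job is handed in; nothing more can be done
None
```

The tread sample is in the blue tray, pressed flush with the rim at both ends (level to within about 0.1 mm in the last wrist depth reading). The hand is clear and the job was handed in at about 15.5 s; `hand_in()` returned no verdict.

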